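Put the deck painter's things back in their trays

TASK

Tidy the deck painter's table: put the paint jar, the ink bottle, the sanding block and the brush box each into the shallow tray made to its shape and size, in any order, standing upright and flat on the tray's floor inside the rim. Set each one down gently without dropping it or knocking anything over, and leave the water pot and the roll of tape where they are.

Things in the scene. Friction and masses are not known exactly. Their poses are not given: they have to be found in the camera images.
- paint_jar: Wide round white plastic paint jar with a black screw lid: 62 mm diameter, 64 mm high, stands upright, about 0.2 kg; the lid (61 mm diameter) is the top 14 mm. Loose, upright, on the table at the start. Origin: centre of its underside, z up.
- ink_bottle: Slim round white plastic ink bottle: 34 mm diameter up to 60 mm high, then a black cap of 28 mm diameter, 78 mm high in all, about 0.08 kg. Loose, upright, on the table at the start. Origin: centre of its underside, z up.
- sanding_block: Rectangular hand sanding block, pale wood above a brown cork sole: 52 mm wide along its x, 84 mm long along its y, 40 mm high, about 0.12 kg, sole down. Loose, upright, on the table at the start. Origin: centre of its underside, z up.
- brush_box: Long narrow closed box for brush heads, dark wood with a thin pale inlaid stripe along its top (the lid does not open): 34 mm wide along its x, 120 mm long along its y, 38 mm high, about 0.15 kg. Loose, upright, on the table at the start. Origin: centre of its underside, z up.
- jar_tray: The larger round tray, plywood rim and grey floor, for the paint jar: 78 mm inside diameter, 88 mm outside. Fixed to the table. Origin: centre of its underside, on the table top, z up; the floor inside is 3 mm above the origin, and the rim is 5 mm thick with its top 8 mm above the origin. Empty at the start.
- bottle_tray: The smaller round tray, plywood rim and grey floor, for the ink bottle: 50 mm inside diameter, 60 mm outside. Fixed to the table. Origin: centre of its underside, on the table top, z up; the floor inside is 3 mm above the origin, and the rim is 5 mm thick with its top 8 mm above the origin. Empty at the start.
- block_tray: The shorter, wider rectangular tray, plywood rim and grey floor, for the sanding block: inside 68 mm along its x and 100 mm along its y. Fixed to the table. Origin: centre of its underside, on the table top, z up; the floor inside is 3 mm above the origin, and the rim is 5 mm thick with its top 8 mm above the origin. Empty at the start.
- box_tray: The long, narrow rectangular tray, plywood rim and grey floor, for the brush box: inside 50 mm along its x and 136 mm along its y. Fixed to the table. Origin: centre of its underside, on the table top, z up; the floor inside is 3 mm above the origin, and the rim is 5 mm thick with its top 8 mm above the origin. Empty at the start.
- water_pot: Bystander: open blue ceramic water pot, 90 mm across the rim, 85 mm high, at the right side of the work (negative y). Loose. Origin: centre of its underside.
- tape_roll: Bystander: roll of pale masking tape lying flat, 100 mm diameter, 25 mm high, at the left side of the work (positive y). Loose. Origin: centre of its underside.
Not all that is in view belongs to the job. Leave any purple or red look-alike of the paint_jar alone.

How it is judged:
By the outcome, as a careful person would: the job done as asked, in the order asked, and still so for the second after the job is handed in, with the robot touching nothing.
It also fails if it takes over 106 s, if anything falls off the work surface, if the arm or the gripper's body presses on something with over 40 N, if the wrist force passes 120 N, or if a joint passes its speed limit or range.

ROBOT

A 6-joint arm with a two-finger parallel gripper is mounted at the origin on the work surface. World frame = base frame: x ahead of the robot, y to its left, z up, the work surface at z = 0. Lengths are in mm, angles in rad, forces in N, time in s.
With the tool pointing down it reaches from about 300 to 775 mm from the base axis. Payload 14.6 kg.
Tool frame: the origin (TCP) lies at the very end of the fingers, on their centre line; the grasp point (between the pads) lies 19 mm behind it; z points along the fingers, y is the direction in which the jaws open and shut (so a half turn about z gives the same grasp; the last joint's range is limited). The gripper opens to 85 mm and grips with 20 to 120 N. Pads are 22 mm wide; open, the fingers measure 114 mm over their backs; the gripper's body (76 mm by 85 mm) begins 54 mm behind the grasp point. The pads swing forward as they close: fully open they stand 13 mm farther back than shut.
Start: joints at [-1.232, 0.3, 1.521, -0, 1.321, -0.067], TCP at [217.107, -505.325, 203.281] pointing down, gripper open.
Joint ranges: [-3.03, 3.03], [-0.79, 2.21], [0.23, 2.52], [-1.04, 4.18], [0, 3.07], [-2.55, 2.55]. Speed limits (rad/s): [2.22, 2.22, 2.57, 3.14, 3.14, 3.14].

INTERFACE

Orientations are given as a rotation vector (axis times angle).
In Python, from bench import r, read_camera, camera_info, models gives the robot as it stands.
- The arm moves only by the tool send_rows, never from a script. Its argument "series" is a list of rows, each a list of 3 entries, a list of its own where there are three numbers: the shift along the tool's x, y, z in units of 60 mm (1.0 is 60 mm), then the turn about the tool's z in units of 6 degrees (1.0 is 6 degrees), then the closure in counts, from 0 (fully open) to 255 (shut). A call has 1 to 12 rows; each row shifts and turns the commanded pose from where the row before left it, along the tool's axes as they then stand; what a row does not reach is not made up. A row lasts 1/8 s, in which the tool goes at most 62.5 mm and 10.7 degrees, less where a joint would pass 70% of its speed; a pose out of reach is approached as far as the arm can. A call is refused whole if a number of a shift passes 1 or a number of a turn 1, either way. A call with a gripper value outside its range is refused whole. The fingers move at their own pace and stop on an object; "grip_force" is the grip in N (left out, the last holds). Time passes only in rows, so rows that do not move let the fingers close. It gives the time, the measured TCP pose, the force and the opening at its end, in the units of the state.
- r.observe(): the state, without advancing time (a new reading comes with each control period).
- read_camera(name): name is "side" or "top" or "wrist"; returns (picture, depth): 400x640x3 uint8, red, green, blue; 400x640 float32, mm along the optical axis (not along the pixel's ray), 0 where there is no reading.
- camera_info(name): a dict with "K" (3x3 intrinsics, pixels), "extrinsics" (4x4, takes a point from camera to world coordinates). Camera axes: x right, y up, looking along -z (the intrinsics and any distortion apply to the point x, -y, -z); pixel columns grow to the right and rows downward; lengths in mm; the calibration is good to about 2 mm. A picture is of the moment at which its call begins: read the wrist's pose just before it. camera_info takes no time and is no camera call; for the wrist camera it gives the pose at the moment of the call.
- r.close_job(): hands the job in, once; it reports no verdict.
Trained networks look in the newest picture that a camera, given by its name, has taken for a name from the list of things; names that differ only in an ending like _2 or _b are one class to them, and where a whole thing is asked for, a point or a joint stands for the part that bears it (a point fixed in the world has none). Each returns a list of dicts, best first, with "score" (0 to 1); they miss things now and then, are a little off and sometimes report something else, mostly with a low value. They report only what shows in the picture. A call takes as long as a camera call. They do not tell look-alikes from the thing itself.
- models.look_for(camera, target): "at" ([column, row] as shares, 0 to 1, of the picture: columns of its width, rows of its height, amid what is visible of it).
The state is a dict: "time": time; "joint_pos": joint angles; "joint_vel": joint speeds; "effort": joint torques, N m; "ee_pos": TCP position; "ee_rot": TCP orientation; "wrist_force": force on the tool from outside, world axes, zero at the start; "moment": the same for the moment, N m; "finger_gap": finger opening in mm.
Only numpy, scipy, OpenCV 4.12 (cv2) and the standard library are available. Lean on these libraries where they do the work, as an engineer would, in place of code of your own. Each camera call takes 0.05 s, during which the arm holds its last target. There are 200 camera calls.

## Working session

There is one attempt and no reset: what is moved stays moved. The work goes in short steps, Python scripts to look and compute and a tool call to move; the robot and the scene stay as the last step left them, time stands still between calls to the robot, and variables do not carry over. Pictures are saved under pics/ and viewed, about 12 in all and at most 16, crops included, and the job is handed in when it is done.

Besides the shell and the picture viewer there is one more tool, called as name(argument=value, ...), one argument or row to a line, values as JSON. send_rows: Moves the arm, as the interface text tells. Its arguments: {"type":"object","properties":{"series":{"type":"array"},"grip_force":{"type":"number"}},"required":["series"]}

```bash
mkdir -p pics; ls; python3 - <<'E'
from bench import r, read_camera, camera_info, models
import cv2,numpy as np
for c in ["top","side"]:
    p,d=read_camera(c); cv2.imwrite(f"pics/{c}0.png",p[:,:,::-1]); np.save(f"pics/{c}0d.npy",d)
    i=camera_info(c); print(c,i)
    for t in ["paint_jar","ink_bottle","sanding_block","brush_box","jar_tray","bottle_tray","block_tray","box_tray","water_pot","tape_roll"]:
        for o in models.look_for(c,t)[:3]: print(t,round(o["score"],2),[round(o["at"][0]*640),round(o["at"][1]*400)])
print(r.observe())
E
```

```text
pics
top {'K': array([[492.77675126,   0.        , 331.66531833],
       [  0.        , 492.77675126, 200.56386871],
       [  0.        ,   0.        ,   1.        ]]), 'extrinsics': array([[-2.86475760e-03,  9.81491066e-01, -1.91486505e-01,
         1.73235753e+02],
       [-9.99869737e-01,  2.30207632e-04,  1.61386368e-02,
         6.07310295e+00],
       [ 1.58840095e-02,  1.91507794e-01,  9.81362554e-01,
         1.54014093e+03],
       [ 0.00000000e+00,  0.00000000e+00,  0.00000000e+00,
         1.00000000e+00]])}
paint_jar 0.78 [209, 234]
paint_jar 0.69 [241, 235]
paint_jar 0.69 [213, 265]
ink_bottle 0.42 [419, 158]
sanding_block 0.79 [361, 214]
brush_box 0.76 [351, 153]
brush_box 0.74 [234, 200]
jar_tray 0.67 [292, 211]
bottle_tray 0.73 [245, 154]
block_tray 0.85 [417, 205]
box_tray 0.75 [295, 158]
water_pot 0.81 [471, 173]
tape_roll 0.65 [175, 177]
side {'K': array([[493.0272723 ,   0.        , 327.76222439],
       [  0.        , 493.0272723 , 194.78265032],
       [  0.        ,   0.        ,   1.        ]]), 'extrinsics': array([[-9.44884590e-01,  1.66542267e-01, -2.81880
[... 629 characters left out ...]
, 337]
tape_roll 0.21 [221, 260]
{'time': 1.1, 'joint_pos': array([-1.23162364e+00,  2.99908636e-01,  1.52101597e+00, -2.26960512e-05,
        1.32069182e+00, -6.66278717e-02]), 'joint_vel': array([-0.00037172, -0.000934  ,  0.00072587,  0.00012444, -0.0011048 ,
       -0.00178019]), 'effort': array([ 3.33920223e-03, -5.43354464e+01, -3.61975694e+01,  3.74063063e-05,
        5.91191401e-04, -5.05870162e-05]), 'ee_pos': array([ 217.08767444, -505.32818859,  203.26907841]), 'ee_rot': array([-3.07712492e+00, -6.33069852e-01,  3.92935719e-05]), 'wrist_force': array([-1.14934891,  0.53089961,  0.26315339]), 'moment': array([ 0.00484423, -0.00053173,  0.01663556]), 'finger_gap': 85.13672396147635}
```

```bash
python3 - <<'E'
import cv2
a=cv2.imread("pics/top0.png")[120:320,140:540]; cv2.imwrite("pics/top0c.png",cv2.resize(a,(800,400),interpolation=cv2.INTER_CUBIC))
a=cv2.imread("pics/side0.png"); cv2.imwrite("pics/side0c.png",cv2.resize(a[80:380,160:480],(640,600),interpolation=cv2.INTER_CUBIC))
E
```

```text
(no output)
```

View pics/top0c.png

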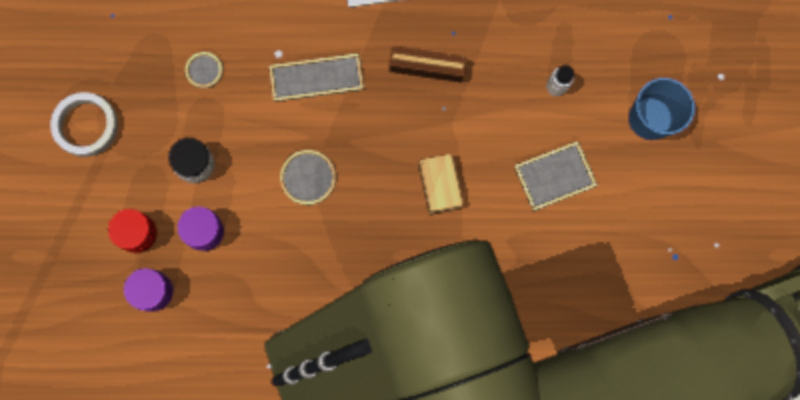

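View pics/side0c.png

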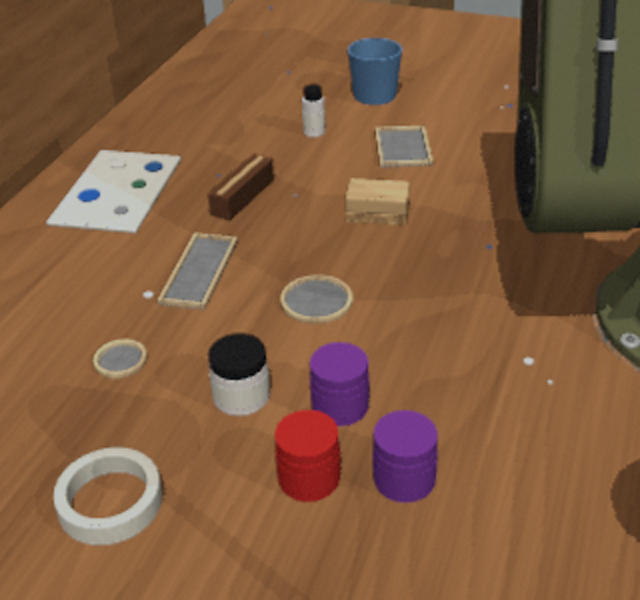

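The top view (2x crop) shows the white jar with the black lid at (190,159), the red and purple look-alikes below it, the brush box at (428,65), the bottle at (562,78), the block at (441,183), and trays at (204,69), (317,76), (307,176) and (555,175). The side view agrees.

```bash
cat > h.py <<'E'
import numpy as np, cv2
def cloud(info,d):
    K,E=info["K"],info["extrinsics"]; v,u=np.mgrid[:d.shape[0],:d.shape[1]]
    x=(u-K[0,2])/K[0,0]*d; y=(v-K[1,2])/K[1,1]*d
    return np.stack([x,-y,-d],-1)@E[:3,:3].T+E[:3,3]
def onplane(info,uv,z):
    K,E=info["K"],info["extrinsics"]; uv=np.atleast_2d(np.asarray(uv,float))
    r=np.c_[(uv[:,0]-K[0,2])/K[0,0],-(uv[:,1]-K[1,2])/K[1,1],-np.ones(len(uv))]@E[:3,:3].T
    return E[:3,3]+r*((z-E[2,3])/r[:,2])[:,None]
def rect(xy):  # centre, (short,long), heading of the LONG axis in deg (-90..90]
    (c,s,a)=cv2.minAreaRect(np.asarray(xy,np.float32)); 
    if s[0]<s[1]: a+=90; s=s[::-1]
    a=(a+90)%180-90
    return np.round(c,1),np.round(s[::-1],1),round(a,1)
E
python3 - <<'E'
import numpy as np,cv2
from h import *
from bench import camera_info
info=camera_info("top"); d=np.load("pics/top0d.npy"); p=cv2.imread("pics/top0.png"); P=cloud(info,d)
hsv=cv2.cvtColor(p,cv2.COLOR_BGR2HSV)
print("table z",np.median(P[130:300,150:530,2]))
obj={"jar":(235,199,64),"ink":(421,158,78),"block":(361,211,40),"box":(354,152,38),"pot":(471,173,85),"tape":(182,181,25),"red":(206,235,64),"pur1":(240,234,64),"pur2":(214,265,64)}
for n,(u,v,h) in obj.items():
    m=np.zeros(d.shape,np.uint8); m[v-22:v+23,u-26:u+27]=1
    m&=((P[...,2]>h-7)&(P[...,2]<h+12)).astype(np.uint8)
    k,l,st,c=cv2.connectedComponentsWithStats(m)
    if k<2: print(n,"none"); continue
    i=1+np.argmax(st[1:,4]); Q=P[l==i]; 
    vs,us=np.nonzero(l==i); W=onplane(info,np.c_[us,vs],h)
    print(n,st[i,4],"z",np.round(np.median(Q[:,2]),1),"mean",np.round(W.mean(0)[:2],1),rect(W[:,:2]),"bbox",np.round(np.ptp(W,0)[:2]))
tr={"jar_tray":(293,208),"bottle_tray":(242,154),"block_tray":(417,207),"box_tray":(298,158)}
for n,(u,v) in tr.items():
    m=((hsv[...,1]<60)).astype(np.uint8); k,l,st,c=cv2.connectedComponentsWithStats(m,connectivity=4)
    i=l[v,u]; vs,us=np.nonzero(l==i); W=onplane(info,np.c_[us,vs],3)
    print(n,i,st[i,4],"z",np.round(np.median(P[l==i][:,2]),1),"mean",np.round(W.mean(0)[:2],1),rect(W[:,:2]))
E
```

```text
table z 0.5349304680318028
jar 296 z 63.4 mean [469.3 281.2] (array([469.2, 280.8]), array([55.9, 58.3]), -90.0) bbox [56. 58.]
ink 62 z 77.6 mean [ 598.3 -297.7] (array([ 598.8, -297.3]), array([25. , 25.6]), 0.1) bbox [26. 25.]
block 424 z 39.0 mean [ 432.9 -106.1] (array([ 433.3, -106.2]), array([51.7, 83.5]), 11.5) bbox [88. 61.]
box 387 z 37.5 mean [628.4 -88.6] (array([628. , -87.8]), array([ 35.9, 119.3]), 81.6) bbox [ 49. 118.]
pot 139 z 83.9 mean [ 547.9 -450.4] (array([ 543.4, -447.2]), array([86. , 89.1]), -3.0) bbox [88. 87.]
tape 339 z 23.9 mean [530.1 455. ] (array([530.2, 455.9]), array([ 96.8, 100.4]), 2.8) bbox [100.  98.]
red 315 z 63.5 mean [359.  366.2] (array([359.1, 365.2]), array([58.1, 60.9]), 46.2) bbox [60. 60.]
pur1 305 z 63.6 mean [362.3 261.9] (array([362.1, 262.1]), array([56.5, 58.6]), 45.8) bbox [60. 57.]
pur2 329 z 63.2 mean [269.5 338. ] (array([269.6, 337.4]), array([59.1, 59.4]), 2.3) bbox [59. 60.]
jar_tray 62 436 z 2.3 mean [448.3 101.5] (array([447.8, 101.7]), array([71.8, 72.7]), 45.0)
bottle_tray 17 160 z 2.4 mean [624.7 271.2] (array([624.7, 271.4]), array([42.4, 45.9]), -43.0)
block_tray 61 649 z 2.5 mean [ 450.9 -291.5] (array([ 451.2, -290.3]), array([ 70.3, 105.4]), -68.7)
box_tray 18 606 z 2.6 mean [612.4  90. ] (array([611.7,  89.7]), array([ 50.2, 134.2]), -81.4)
```

```bash
cat > d.py <<'E'
import sys,numpy as np
from bench import r
from scipy.spatial.transform import Rotation as Rt
s=r.observe(); R=Rt.from_rotvec(s["ee_rot"]).as_matrix(); p=s["ee_pos"]; psi=np.degrees(np.arctan2(R[1,0],R[0,0]))
print("t",round(s["time"],2),"p",np.round(p,1),"psi",round(psi,1),"tilt",np.round(R[:,2],3),"gap",round(s["finger_gap"],1),"F",np.round(s["wrist_force"],1),"j",np.round(s["joint_pos"],2))
for a in sys.argv[1:]:   # chain of x,y,z[,psi] waypoints; shift is given in axes before the turn
    q=np.array(eval(a),float); print(a,"shift units",np.round(R.T@(q[:3]-p)/60,2),end=" ")
    if len(q)>3:
        t=(psi-q[3]); print("turn units",round(t/6,2),end=""); R=R@Rt.from_rotvec([0,0,np.radians(t)]).as_matrix(); psi=q[3]
    print(); p=q[:3]
E
python3 d.py 598.3,-298,140 598.3,-298,18
```

```text
t 1.1 p [ 217.1 -505.3  203.3] psi 23.3 tilt [-0.  0. -1.] gap 85.1 F [-1.1  0.5  0.3] j [-1.23  0.3   1.52 -0.    1.32 -0.07]
598.3,-298,140 shift units [ 7.2  -0.67  1.05] 
598.3,-298,18 shift units [0.   0.   2.03]
```

send_rows(
  series=[
    [[0.8,-0.075,0.117],0,0],
    [[0.8,-0.075,0.117],0,0],
    [[0.8,-0.075,0.117],0,0],
    [[0.8,-0.075,0.117],0,0],
    [[0.8,-0.075,0.117],0,0],
    [[0.8,-0.075,0.117],0,0],
    [[0.8,-0.075,0.117],0,0],
    [[0.8,-0.075,0.117],0,0],
    [[0.8,-0.075,0.117],0,0],
    [[0,0,0],0,0],
    [[0,0,0],0,0],
  ],
)

```text
time: 2.48
ee_pos: [597.7, -297.8, 139.9]
ee_rot: [-3.077, -0.633, 0.001]
wrist_force: [-0.7, 0.2, 0.4]
finger_gap: 85.7
```

```bash
python3 d.py 598.3,-298,18; python3 - <<'E'
from bench import *
import cv2
p,d=read_camera("wrist"); i=camera_info("wrist"); cv2.imwrite("pics/w1.png",p[:,:,::-1])
E
```

```text
t 2.48 p [ 597.7 -297.8  139.9] psi 23.3 tilt [-0.  0. -1.] gap 85.7 F [-0.7  0.2  0.4] j [-0.52  0.62  1.22 -0.    1.31  0.65]
598.3,-298,18 shift units [0.01 0.01 2.03]
```

View pics/w1.png

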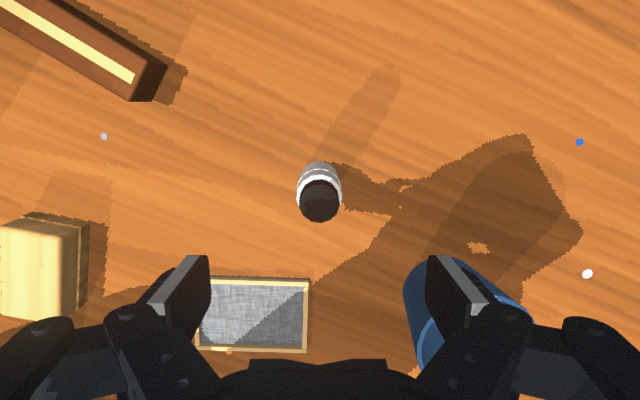

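The wrist view shows the bottle cap at (320,200), midway between the fingers. I'll check its position in depth.

```bash
python3 - <<'E'
from bench import *
from h import *
p,d=read_camera("wrist"); i=camera_info("wrist"); P=cloud(i,d)
Q=P[170:230,280:360].reshape(-1,3); Q=Q[(Q[:,2]>70)&(Q[:,2]<90)]; print(len(Q),Q.mean(0),cv2.minAreaRect(Q[:,:2].astype(np.float32)))
E
```

```text
1313 [ 599.56382822 -298.9303853    78.057177  ] ((598.875244140625, -299.2759704589844), (27.121976852416992, 26.463422775268555), 24.745079040527344)
```

send_rows(
  series=[
    [[0,0,0.6],0,0],
    [[0,0,0.6],0,0],
    [[0,0,0.5],0,0],
    [[0.01,0,0.3],0,0],
    [[0,0,0],0,0],
  ],
)

```text
time: 3.2
ee_pos: [598.0, -297.6, 19.5]
ee_rot: [-3.076, -0.632, 0.002]
wrist_force: [0.4, 0.8, 0.4]
finger_gap: 85.7
```

send_rows(
  grip_force=30,
  series=[
    [[0,0,0],0,255],
    [[0,0,0],0,255],
    [[0,0,0],0,255],
    [[0,0,0],0,255],
    [[0,0,0],0,255],
    [[0,0,0],0,255],
    [[0,0,0],0,255],
    [[0,0,0],0,255],
  ],
)

```text
time: 4.2
ee_pos: [599.0, -297.6, 21.0]
ee_rot: [3.076, 0.633, 0.002]
wrist_force: [-0.2, 0.2, 7.4]
finger_gap: 32.5
```

send_rows(
  series=[
    [[0,0,-0.2],0,255],
    [[0,0,-0.5],0,255],
    [[0,0,-0.8],0,255],
    [[0,0,-0.8],0,255],
    [[0,0,0],0,255],
  ],
)

```text
time: 4.82
ee_pos: [599.9, -298.1, 163.3]
ee_rot: [3.072, 0.632, 0.009]
wrist_force: [0.2, 0.4, -1.6]
finger_gap: 32.3
```

```bash
python3 d.py 624.7,271.2,160 624.7,271.2,26
```

```text
t 4.83 p [ 599.9 -298.1  163.3] psi 23.3 tilt [ 0.007 -0.004 -1.   ] gap 32.3 F [ 0.2  0.4 -1.6] j [-0.52  0.6   1.19 -0.    1.35  0.65]
624.7,271.2,160 shift units [ 4.13 -8.55  0.02] 
624.7,271.2,26 shift units [-0.01 -0.01  2.23]
```

send_rows(
  series=[
    [[0.17,-0.36,0],0,255],
    [[0.36,-0.74,0],0,255],
    [[0.36,-0.74,0],0,255],
    [[0.36,-0.74,0],0,255],
    [[0.36,-0.74,0],0,255],
    [[0.36,-0.74,0],0,255],
    [[0.36,-0.74,0],0,255],
    [[0.36,-0.74,0],0,255],
    [[0.36,-0.74,0],0,255],
    [[0.36,-0.74,0],0,255],
    [[0.36,-0.74,0],0,255],
    [[0.36,-0.74,0],0,255],
  ],
)

```text
time: 6.32
ee_pos: [623.5, 271.5, 156.8]
ee_rot: [3.077, 0.634, -0.004]
wrist_force: [0.5, -0.0, -0.7]
finger_gap: 32.0
```

send_rows(
  series=[
    [[0,0,0.2],0,255],
    [[0,0,0.4],0,255],
    [[0,0,0.4],0,255],
    [[0,0,0],0,255],
    [[0,0,0],0,255],
  ],
)

```text
time: 6.95
ee_pos: [624.9, 269.0, 98.8]
ee_rot: [-3.077, -0.633, -0.001]
wrist_force: [-0.5, 0.1, -1.0]
finger_gap: 32.2
```

```bash
python3 d.py 624.7,271.2,24; python3 - <<'E'
from bench import *
import cv2
from h import *
p,d=read_camera("wrist"); i=camera_info("wrist"); cv2.imwrite("pics/w2.png",p[:,:,::-1])
P=cloud(i,d);h=cv2.cvtColor(p,cv2.COLOR_RGB2HSV); 
Q=P[(P[...,2]>70)&(P[...,2]<150)]
print(np.round(Q[:5]))
p,d=read_camera("side"); cv2.imwrite("pics/s2.png",cv2.resize(p[200:330,150:310,::-1],(640,520)))
E
```

```text
t 6.95 p [624.9 269.   98.8] psi 23.2 tilt [ 0.  0. -1.] gap 32.2 F [-0.5  0.1 -1. ] j [ 0.35  0.68  1.21 -0.    1.25  1.52]
624.7,271.2,24 shift units [ 0.01 -0.04  1.25] 
[[639. 276.  81.]
 [639. 276.  80.]
 [639. 275.  81.]
 [640. 275.  81.]
 [640. 274.  81.]]
```

View pics/w2.png

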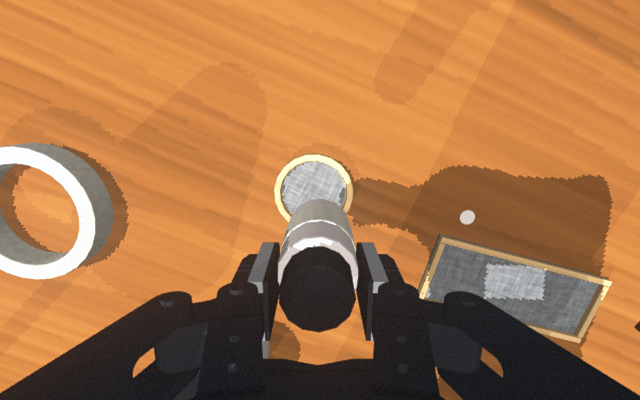

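The wrist view shows the bottle gripped upright, with the small tray ring at (314,190) beyond it.

send_rows(
  series=[
    [[0.01,-0.04,0.4],0,255],
    [[0,0,0.4],0,255],
    [[0,0,0.25],0,255],
    [[0,0,0.1],0,255],
    [[0,0,0.05],0,255],
    [[0,0,0],0,255],
    [[0,0,0],0,255],
  ],
)

```text
time: 7.92
ee_pos: [624.8, 271.6, 26.8]
ee_rot: [-3.077, -0.633, -0.001]
wrist_force: [-0.9, -0.4, -0.9]
finger_gap: 32.5
```

```bash
python3 d.py 624.7,271.2,24; python3 - <<'E'
from bench import *
import cv2
p,d=read_camera("side"); cv2.imwrite("pics/s2.png",cv2.resize(p[190:330,150:310,::-1],(640,560)))
E
```

```text
t 7.92 p [624.8 271.6  26.8] psi 23.2 tilt [ 0.001  0.    -1.   ] gap 32.5 F [-0.9 -0.4 -0.9] j [0.36 0.76 1.25 0.   1.13 1.52]
624.7,271.2,24 shift units [-0.    0.01  0.05]
```

View pics/s2.png

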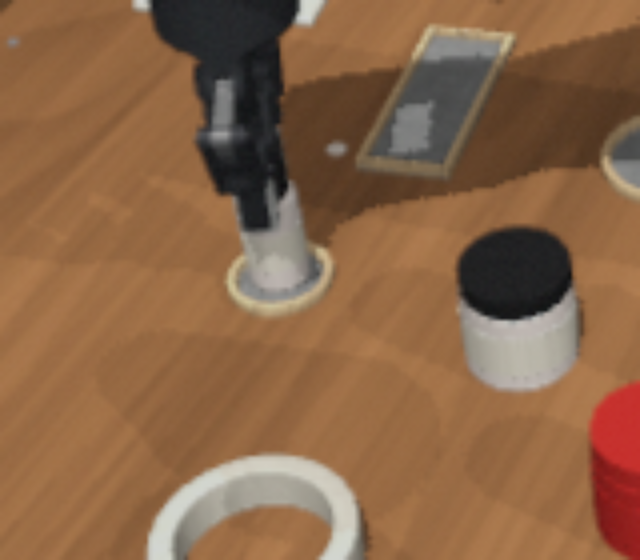

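The side view shows the bottle well inside the small tray's rim at (279,270). I'll lower it in fine steps and watch the force.

send_rows(
  series=[
    [[0,0,0.03],0,255],
    [[0,0,0.02],0,255],
    [[0,0,0],0,255],
  ],
)

```text
time: 8.35
ee_pos: [625.1, 271.6, 24.1]
ee_rot: [-3.077, -0.633, -0.002]
wrist_force: [-0.1, -1.3, 6.2]
finger_gap: 32.5
```

send_rows(
  series=[
    [[0,0,0],0,140],
    [[0,0,0],0,120],
    [[0,0,0],0,80],
    [[0,0,0],0,0],
    [[0,0,0],0,0],
    [[0,0,0],0,0],
    [[0,0,0],0,0],
    [[0,0,-0.4],0,0],
    [[0,0,-0.8],0,0],
    [[0,0,-0.9],0,0],
    [[0,0,0],0,0],
  ],
)

```text
time: 9.72
ee_pos: [626.2, 272.2, 154.4]
ee_rot: [-3.076, -0.633, -0.013]
wrist_force: [-0.0, -0.2, 0.3]
finger_gap: 85.6
```

```bash
python3 d.py 469.5,281.2,140 469.5,281.2,14
```

```text
t 9.72 p [626.2 272.2 154.4] psi 23.3 tilt [ 0.008  0.003 -1.   ] gap 85.6 F [-0.  -0.2  0.3] j [0.36 0.63 1.15 0.   1.35 1.52]
469.5,281.2,140 shift units [-2.34 -1.17  0.22] 
469.5,281.2,14 shift units [-0.02 -0.    2.1 ]
```

send_rows(
  series=[
    [[-0.58,-0.29,0.05],0,0],
    [[-0.59,-0.29,0.05],0,0],
    [[-0.59,-0.3,0.06],0,0],
    [[-0.58,-0.29,0.06],0,0],
    [[0,0,0],0,0],
    [[0,0,0],0,0],
  ],
)

```text
time: 10.48
ee_pos: [468.2, 280.6, 135.8]
ee_rot: [3.077, 0.633, 0.0]
wrist_force: [-0.0, -0.2, 0.1]
finger_gap: 85.0
```

```bash
python3 - <<'E'
from bench import *
from h import *
p,d=read_camera("wrist"); i=camera_info("wrist"); P=cloud(i,d); cv2.imwrite("pics/w3.png",p[:,:,::-1])
dark=cv2.cvtColor(p,cv2.COLOR_RGB2GRAY)<80
m=(dark&(P[...,2]>60)&(P[...,2]<70)&(np.hypot(P[...,0]-469,P[...,1]-281)<45)); Q=P[m]
print(len(Q),cv2.minEnclosingCircle(Q[:,:2].astype(np.float32)),Q.mean(0))
p,d=read_camera("top"); i=camera_info("top"); P=cloud(i,d); 
Q=P[(P[...,2]>70)&(P[...,2]<90)&(np.hypot(P[...,0]-625,P[...,1]-271)<35)]; print("bottle cap",len(Q),Q.mean(0) if len(Q) else 0)
E
python3 d.py 469.5,281.2,14
```

```text
5608 ((470.3497009277344, 280.716796875), 30.244630813598633) [471.23200187 281.08165129  64.18551508]
bottle cap 66 [622.93292787 269.48734635  79.55595356]
t 10.57 p [468.5 280.4 135.6] psi 23.2 tilt [-0. -0. -1.] gap 85.1 F [-0.9  1.   0. ] j [ 0.47  0.36  1.61 -0.    1.17  1.64]
469.5,281.2,14 shift units [ 0.02 -0.01  2.03]
```

View pics/w3.png

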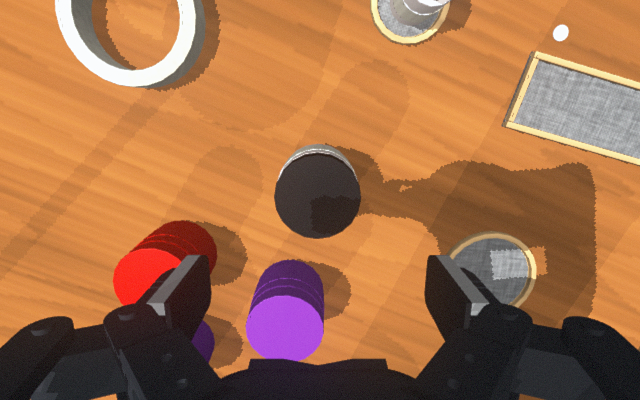

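The wrist view shows the jar lid at (317,195) between the fingers, with look-alikes clear of both fingers. The bottle stands in its tray at (410,12).

send_rows(
  series=[
    [[0.03,0,0.6],0,0],
    [[0,0,0.6],0,0],
    [[0,0,0.5],0,0],
    [[0,0,0.33],0,0],
    [[0,0,0],0,0],
  ],
)

```text
time: 11.2
ee_pos: [469.2, 280.7, 12.6]
ee_rot: [3.077, 0.632, -0.004]
wrist_force: [0.4, -0.2, -0.6]
finger_gap: 85.3
```

send_rows(
  grip_force=40,
  series=[
    [[0,0,0],0,255],
    [[0,0,0],0,255],
    [[0,0,0],0,255],
    [[0,0,0],0,255],
    [[0,0,0],0,255],
    [[0,0,0],0,255],
  ],
)

```text
time: 11.95
ee_pos: [470.3, 281.7, 15.5]
ee_rot: [-3.077, -0.633, -0.004]
wrist_force: [0.4, 0.5, 6.4]
finger_gap: 59.1
```

send_rows(
  series=[
    [[0,0,-0.2],0,255],
    [[0,0,-0.5],0,255],
    [[0,0,-0.6],0,255],
    [[0,0,-0.4],0,255],
    [[0,0,0],0,255],
    [[0,0,0],0,255],
  ],
)

```text
time: 12.7
ee_pos: [469.0, 281.1, 115.3]
ee_rot: [3.077, 0.633, -0.002]
wrist_force: [0.7, 0.5, -2.2]
finger_gap: 59.2
```

```bash
python3 d.py 448.3,101.5,120 448.3,101.5,17
```

```text
t 12.7 p [469.  281.1 115.3] psi 23.2 tilt [-0.001 -0.001 -1.   ] gap 59.2 F [ 0.7  0.5 -2.2] j [0.47 0.38 1.63 0.   1.13 1.64]
448.3,101.5,120 shift units [-1.5   2.61 -0.08] 
448.3,101.5,17 shift units [ 0.   -0.    1.72]
```

send_rows(
  series=[
    [[-0.2,0.33,0],0,255],
    [[-0.3,0.54,0],0,255],
    [[-0.35,0.6,0],0,255],
    [[-0.35,0.6,0],0,255],
    [[-0.3,0.54,0],0,255],
    [[0,0,0.4],0,255],
    [[0,0,0.5],0,255],
    [[0,0,0.4],0,255],
    [[0,0,0.15],0,255],
    [[0,0,0],0,255],
    [[0,0,0],0,255],
  ],
)

```text
time: 14.08
ee_pos: [449.0, 102.0, 29.8]
ee_rot: [3.077, 0.633, 0.002]
wrist_force: [0.6, 0.2, -2.2]
finger_gap: 59.5
```

```bash
python3 d.py 448.3,101.5,18; python3 - <<'E'
from bench import *
import cv2
p,d=read_camera("side"); cv2.imwrite("pics/s3.png",cv2.resize(p[170:310,230:390,::-1],(640,560)))
E
```

```text
t 14.07 p [449.  102.   29.8] psi 23.3 tilt [ 0.001  0.    -1.   ] gap 59.5 F [ 0.6  0.2 -2.2] j [ 0.14  0.34  1.93 -0.    0.87  1.31]
448.3,101.5,18 shift units [-0.01  0.    0.2 ]
```

View pics/s3.png

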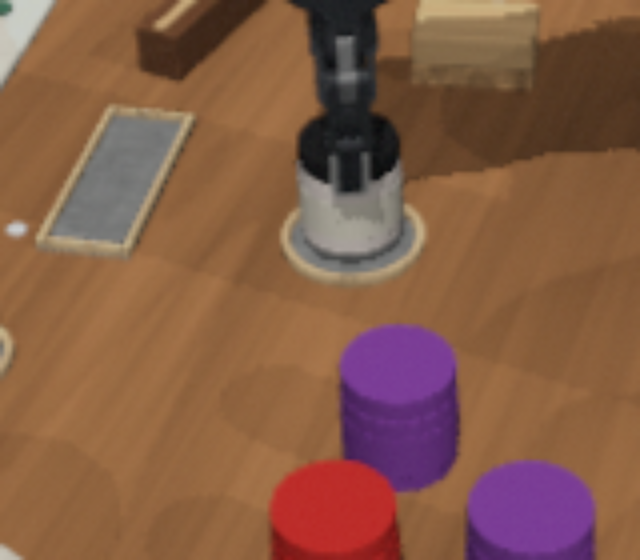

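The side view shows the jar at (350,220), centred over the large round tray.

send_rows(
  series=[
    [[0,0,0.08],0,255],
    [[0,0,0.05],0,255],
    [[0,0,0.03],0,255],
    [[0,0,0.02],0,255],
    [[0,0,0],0,255],
  ],
)

```text
time: 14.75
ee_pos: [448.6, 101.9, 18.5]
ee_rot: [-3.077, -0.633, -0.0]
wrist_force: [-2.3, -0.2, 3.6]
finger_gap: 59.4
```

send_rows(
  series=[
    [[0,0,0],0,65],
    [[0,0,0],0,45],
    [[0,0,0],0,20],
    [[0,0,0],0,0],
    [[0,0,0],0,0],
    [[0,0,-0.4],0,0],
    [[0,0,-0.8],0,0],
    [[0,0,-0.7],-1,0],
    [[0,0,0],-1,0],
    [[0,0,0],-1,0],
    [[0,0,0],-1,0],
  ],
)

```text
time: 16.12
ee_pos: [448.6, 101.9, 132.4]
ee_rot: [2.876, 1.264, 0.0]
wrist_force: [-0.4, 0.9, 0.6]
finger_gap: 85.7
```

send_rows(
  series=[
    [[0,0,0],-1,0],
    [[0,0,0],-1,0],
    [[0,0,0],-1,0],
    [[0,0,0],-1,0],
    [[0,0,0],-1,0],
    [[0,0,0],-0.72,0],
    [[0,0,0],0,0],
  ],
)

```text
time: 17.0
ee_pos: [448.6, 101.9, 132.3]
ee_rot: [-2.379, -2.052, 0.0]
wrist_force: [0.1, 0.3, -0.5]
finger_gap: 85.4
```

```bash
python3 d.py 628.2,-88.2,120,81.6
```

```text
t 17.0 p [448.6 101.9 132.3] psi 81.5 tilt [-0. -0. -1.] gap 85.4 F [ 0.1  0.3 -0.5] j [0.14 0.18 1.85 0.   1.12 0.29]
628.2,-88.2,120,81.6 shift units [-2.69  3.43  0.2 ] turn units -0.01
```

send_rows(
  series=[
    [[-0.29,0.38,0.02],0,0],
    [[-0.4,0.51,0.03],0,0],
    [[-0.4,0.51,0.03],0,0],
    [[-0.4,0.51,0.03],0,0],
    [[-0.4,0.51,0.03],0,0],
    [[-0.4,0.51,0.03],0,0],
    [[-0.4,0.5,0.03],0,0],
    [[0,0,0],0,0],
    [[0,0,0],0,0],
  ],
)

```text
time: 18.12
ee_pos: [628.1, -87.6, 120.0]
ee_rot: [-2.379, -2.05, 0.001]
wrist_force: [-0.1, -0.2, 1.0]
finger_gap: 85.1
```

```bash
python3 - <<'E'
from bench import *
from h import *
p,d=read_camera("wrist"); i=camera_info("wrist"); P=cloud(i,d); cv2.imwrite("pics/w4.png",p[:,:,::-1])
m=((P[...,2]>33)&(P[...,2]<45)&(np.hypot(P[...,0]-628,P[...,1]+88)<80)).astype(np.uint8)
k,l,st,c=cv2.connectedComponentsWithStats(m); Q=P[l==1+np.argmax(st[1:,4])]; print(len(Q),rect(Q[:,:2]),Q.mean(0))
E
python3 d.py 628.2,-88.2,12
```

```text
7427 (array([629.6, -88.5]), array([ 34.1, 119.7]), 81.6) [630.0417797  -84.47277339  38.67681754]
t 18.18 p [628.1 -87.3 120.3] psi 81.6 tilt [-0.  0. -1.] gap 85.4 F [-0.1 -0.  -0.8] j [-0.2   0.56  1.35  0.    1.23 -0.05]
628.2,-88.2,12 shift units [-0.01  0.    1.8 ]
```

View pics/w4.png

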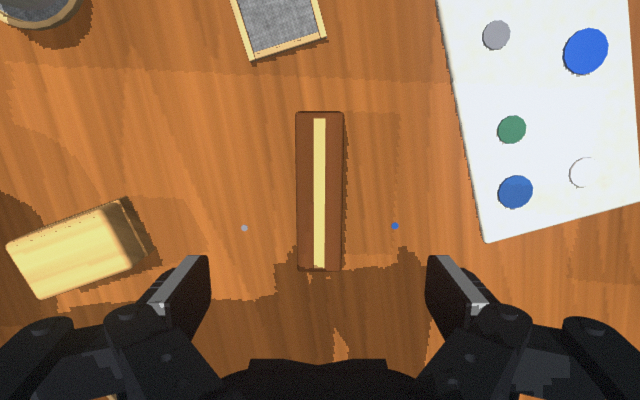

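The wrist view shows the box at (320,190), aligned with the jaws and centred. The measured 34x120 mm at 81.6° matches.

send_rows(
  series=[
    [[-0.02,0.02,0.5],0,0],
    [[0,0,0.6],0,0],
    [[0,0,0.45],0,0],
    [[0,0,0.25],0,0],
    [[0,0,0],0,0],
  ],
)

```text
time: 18.8
ee_pos: [629.2, -88.9, 12.0]
ee_rot: [-2.378, -2.052, 0.001]
wrist_force: [0.5, -0.2, -0.5]
finger_gap: 85.3
```

send_rows(
  grip_force=40,
  series=[
    [[0,0,0],0,255],
    [[0,0,0],0,255],
    [[0,0,0],0,255],
    [[0,0,0],0,255],
    [[0,0,0],0,255],
    [[0,0,0],0,255],
    [[0,0,0],0,255],
    [[0,0,0],0,255],
  ],
)

```text
time: 19.8
ee_pos: [629.6, -89.3, 12.3]
ee_rot: [2.379, 2.052, -0.0]
wrist_force: [0.1, 0.3, -0.0]
finger_gap: -0.0
```

send_rows(
  series=[
    [[0,0,-0.2],0,255],
    [[0,0,-0.4],0,255],
    [[0,0,-0.4],0,255],
    [[0,0,0],-0.94,255],
    [[0,0,0],-0.95,255],
    [[0,0,0],-0.94,255],
    [[0,0,0],0,255],
    [[0,0,0],0,255],
  ],
)

```text
time: 20.8
ee_pos: [629.6, -89.3, 72.7]
ee_rot: [2.052, 2.378, 0.0]
wrist_force: [0.4, 0.7, -0.4]
finger_gap: -0.0
```

```bash
python3 d.py 612,89.9,73,98.6 612,89.9,15
```

```text
t 20.8 p [629.6 -89.3  72.7] psi 98.4 tilt [ 0. -0. -1.] gap -0.0 F [ 0.4  0.7 -0.4] j [-0.2   0.61  1.38  0.    1.14 -0.35]
612,89.9,73,98.6 shift units [ 3.    0.15 -0.  ] turn units -0.03
612,89.9,15 shift units [ 0.   -0.    0.97]
```

The gripper closed on nothing, so I'll look before moving again.

```bash
python3 - <<'E'
from bench import *
from h import *
p,d=read_camera("wrist"); i=camera_info("wrist"); P=cloud(i,d)
q,d2=read_camera("side")
cv2.imwrite("pics/w5.png",np.vstack([p[:,:,::-1][:400],q[80:280,160:480,::-1].repeat(1,0).copy().astype(np.uint8).reshape(200,320,3) if 0 else cv2.resize(q[90:215,200:400,::-1],(640,400))])[:,:][::1][:800])
a=cv2.imread("pics/w5.png"); cv2.imwrite("pics/w5.png",cv2.resize(a,(480,600)))
m=((P[...,2]>10)&(P[...,2]<60)&(np.hypot(P[...,0]-628,P[...,1]+88)<90)); Q=P[m]; print(np.percentile(Q[:,2],[5,25,50,75,95]),rect(Q[:,:2]))
E
```

```text
[36.93679632 37.79552349 38.29266351 38.78921964 39.52787631] (array([629.5, -88.6]), array([ 34.2, 119.8]), 81.5)
```

View pics/w5.png

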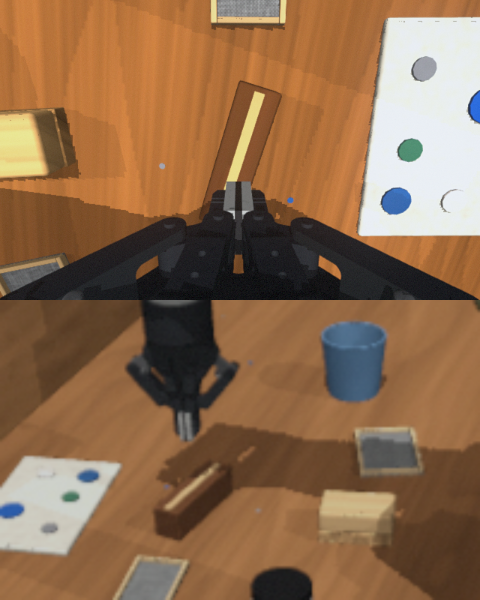

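```bash
python3 - <<'E'
from bench import *
from h import *
p,d=read_camera("wrist"); i=camera_info("wrist"); P=cloud(i,d)
Q=P[235:400,:][(P[235:400,:,2]>45)&(np.hypot(P[235:400,:,0]-629.6,P[235:400,:,1]+89.3)<40)]
print(len(Q),np.percentile(Q[:,2],[0,.5,1,5,10,50]),i["extrinsics"][:3,3])
q,d2=read_camera("side"); i=camera_info("side"); P=cloud(i,d2)
Q=P[(P[...,2]>45)&(P[...,2]<200)&(np.hypot(P[...,0]-629.6,P[...,1]+89.3)<60)]; print(len(Q),np.percentile(Q[:,2],[0,.5,1,5]))
E
python3 d.py
```

```text
36110 [104.14316982 109.03436685 111.90743367 129.42789829 145.26922283
 168.38733243] [619.69555191 -23.59062491 243.350498  ]
732 [ 45.03519604 105.94759942 107.82569132 117.83316574]
t 21.0 p [629.5 -89.3  72.3] psi 98.5 tilt [-0.  0. -1.] gap -0.1 F [-0.1  0.1 -0.3] j [-0.2   0.61  1.38 -0.    1.14 -0.35]
```

Both cameras put the shut fingertips about 33 mm above the reported TCP, so the box grasp closed above its top. I'll measure the tips with the jaws part open, then go lower.

send_rows(
  series=[
    [[0,0,0],0.94,130],
    [[0,0,0],0.95,130],
    [[0,0,0],0.94,130],
    [[0,0,0],0,130],
    [[0,0,0],0,130],
    [[0,0,0],0,130],
  ],
)

```text
time: 21.75
ee_pos: [629.5, -89.3, 72.3]
ee_rot: [-2.378, -2.053, -0.0]
wrist_force: [-1.0, -0.1, -0.3]
finger_gap: 41.8
```

```bash
cat > tip.py <<'E'
from bench import *
from h import *
s=r.observe(); c=s["ee_pos"]; print("tcp",np.round(c,1),"gap",round(s["finger_gap"],1))
for n in ("wrist","side"):
    p,d=read_camera(n); P=cloud(camera_info(n),d); g=p.max(-1).astype(int)-p.min(-1)<30
    m=(P[...,2]>55)&(P[...,2]<220)&(np.hypot(P[...,0]-c[0],P[...,1]-c[1])<62)&g
    Q=P[m]; print(n,len(Q),"z low",np.round(np.percentile(Q[:,2],[0.3,1,3]),1),"tip xy",np.round(Q[Q[:,2]<np.percentile(Q[:,2],1)].mean(0),1))
E
python3 tip.py; python3 d.py
```

```text
tcp [629.5 -89.3  72.3] gap 41.8
wrist 46940 z low [108.  112.1 120.9] tip xy [631.8 -85.1 109.1]
side 980 z low [105.9 109.3 114.8] tip xy [627.7 -92.6 107.1]
t 21.85 p [629.5 -89.3  72.3] psi 81.6 tilt [-0. -0. -1.] gap 42.2 F [ 0.2  0.2 -0.6] j [-0.2   0.61  1.38 -0.    1.14 -0.05]
```

send_rows(
  series=[
    [[0,0,0],0,0],
    [[0,0,0],0,0],
    [[0,0,0],0,0],
    [[0,0,0],0,0],
    [[0,0,0],0,0],
  ],
)

```text
time: 22.48
ee_pos: [629.5, -89.4, 72.3]
ee_rot: [2.379, 2.052, -0.0]
wrist_force: [-0.4, -0.4, 0.2]
finger_gap: 85.2
```

```bash
python3 tip.py; python3 d.py 629.5,-88.6,20,81.6
```

```text
tcp [629.5 -89.4  72.3] gap 85.2
wrist 37489 z low [116.5 119.  124.1] tip xy [632.6 -88.9 117.1]
side 818 z low [116.7 121.1 124.9] tip xy [643.8 -90.5 118.6]
t 22.57 p [629.6 -89.3  72.3] psi 81.6 tilt [ 0. -0. -1.] gap 85.3 F [ 0.3  0.4 -0.3] j [-0.2   0.61  1.38  0.    1.14 -0.05]
629.5,-88.6,20,81.6 shift units [ 0.01 -0.    0.87] turn units -0.0
```

send_rows(
  series=[
    [[0.01,0,0.5],0,0],
    [[0,0,0.5],0,0],
    [[0,0,0.4],0,0],
    [[0,0,0.19],0,0],
    [[0,0,0],0,0],
  ],
)

```text
time: 23.2
ee_pos: [629.4, -88.7, -23.4]
ee_rot: [-2.378, -2.052, 0.001]
wrist_force: [0.5, 0.5, 0.7]
finger_gap: 85.4
```

send_rows(
  grip_force=40,
  series=[
    [[0,0,0],0,255],
    [[0,0,0],0,255],
    [[0,0,0],0,255],
    [[0,0,0],0,255],
    [[0,0,0],0,255],
    [[0,0,0],0,255],
    [[0,0,0],0,255],
    [[0,0,0],0,255],
  ],
)

```text
time: 24.2
ee_pos: [630.0, -88.8, -22.4]
ee_rot: [2.378, 2.052, 0.001]
wrist_force: [-1.0, 0.2, 6.0]
finger_gap: 33.3
```

Gripped at 33.3 mm. I'll lift and turn to the tray's heading.

send_rows(
  series=[
    [[0,0,-0.15],0,255],
    [[0,0,-0.35],0,255],
    [[0,0,-0.4],0,255],
    [[0,0,-0.2],-0.94,255],
    [[0,0,0],-0.95,255],
    [[0,0,0],-0.94,255],
    [[0,0,0],0,255],
    [[0,0,0],0,255],
  ],
)

```text
time: 25.2
ee_pos: [629.7, -88.7, 43.6]
ee_rot: [2.052, 2.378, 0.0]
wrist_force: [0.7, -0.3, -1.6]
finger_gap: 33.2
```

```bash
python3 d.py 612.4,90,43,98.6 612.4,90,-20
```

```text
t 25.2 p [629.7 -88.7  43.6] psi 98.4 tilt [ 0.001 -0.    -1.   ] gap 33.2 F [ 0.7 -0.3 -1.6] j [-0.2   0.65  1.4   0.    1.09 -0.34]
612.4,90,43,98.6 shift units [2.99 0.15 0.01] turn units -0.03
612.4,90,-20 shift units [ 0.   -0.    1.05]
```

send_rows(
  series=[
    [[0.3,0.02,0],0,255],
    [[0.5,0.03,0],0,255],
    [[0.6,0.03,0],0,255],
    [[0.6,0.03,0],0,255],
    [[0.6,0.03,0],0,255],
    [[0.4,0.01,0],-0.02,255],
    [[0,0,0.3],0,255],
    [[0,0,0.4],0,255],
    [[0,0,0.15],0,255],
    [[0,0,0],0,255],
    [[0,0,0],0,255],
  ],
)

```text
time: 26.58
ee_pos: [612.3, 90.5, -7.3]
ee_rot: [2.047, 2.382, 0.001]
wrist_force: [-0.2, 0.2, -1.8]
finger_gap: 33.7
```

```bash
python3 d.py 612.4,90,-20; python3 - <<'E'
from bench import *
from h import *
p,d=read_camera("side"); cv2.imwrite("pics/s6.png",cv2.resize(p[150:290,190:350,::-1],(640,560)))
p,d=read_camera("top"); cv2.imwrite("pics/t6.png",cv2.resize(p[110:230,220:360,::-1],(700,600)))
i=camera_info("top");P=cloud(i,d)
hsv=cv2.cvtColor(p,cv2.COLOR_RGB2HSV); 
E
```

```text
t 26.57 p [612.3  90.5  -7.3] psi 98.6 tilt [ 0.001  0.    -1.   ] gap 33.7 F [-0.2  0.2 -1.8] j [ 0.09  0.69  1.48 -0.    0.98 -0.06]
612.4,90,-20 shift units [-0.01  0.    0.21]
```

View pics/s6.png

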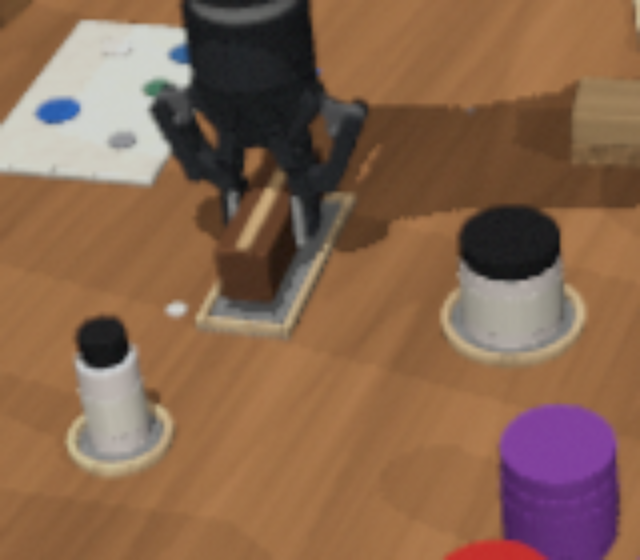

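The bottle and jar stand well in their trays. The box hovers above its own tray, aligned with it. I'll lower it.

send_rows(
  series=[
    [[0,0,0.08],0,255],
    [[0,0,0.06],0,255],
    [[0,0,0.04],0,255],
    [[0,0,0.02],0,255],
    [[0,0,0],0,255],
  ],
)

```text
time: 27.3
ee_pos: [611.8, 90.6, -19.4]
ee_rot: [-2.047, -2.383, 0.0]
wrist_force: [-4.6, -1.3, 7.4]
finger_gap: 33.7
```

send_rows(
  series=[
    [[0,0,0],0,140],
    [[0,0,0],0,120],
    [[0,0,0],0,80],
    [[0,0,0],0,0],
    [[0,0,0],0,0],
    [[0,0,0],0,0],
    [[0,0,0],0,0],
    [[0,0,-0.4],0,0],
    [[0,0,-0.8],0,0],
    [[0,0,-0.8],1,0],
    [[0,0,0],1,0],
    [[0,0,0],1,0],
  ],
)

```text
time: 28.8
ee_pos: [611.9, 90.6, 100.6]
ee_rot: [2.398, 2.029, 0.001]
wrist_force: [-0.1, 0.2, -0.4]
finger_gap: 85.2
```

send_rows(
  series=[
    [[0,0,0],1,0],
    [[0,0,0],1,0],
    [[0,0,0],1,0],
    [[0,0,0],1,0],
    [[0,0,0],1,0],
    [[0,0,0],1,0],
    [[0,0,0],1,0],
    [[0,0,0],1,0],
    [[0,0,0],1,0],
    [[0,0,0],1,0],
    [[0,0,0],1,0],
    [[0,0,0],0.52,0],
  ],
)

```text
time: 30.3
ee_pos: [611.7, 90.6, 99.9]
ee_rot: [-3.126, -0.312, 0.0]
wrist_force: [0.5, 0.7, -0.6]
finger_gap: 85.4
```

```bash
python3 d.py 433.2,-106.2,90,11.5
```

```text
t 30.3 p [611.7  90.6  99.9] psi 11.4 tilt [-0.  0. -1.] gap 85.4 F [ 0.5  0.7 -0.6] j [0.09 0.55 1.42 0.   1.17 1.46]
433.2,-106.2,90,11.5 shift units [-3.57  2.63  0.16] turn units -0.02
```

send_rows(
  series=[
    [[-0.27,0.23,0.02],0,0],
    [[-0.55,0.4,0.02],0,0],
    [[-0.55,0.4,0.02],0,0],
    [[-0.55,0.4,0.02],0,0],
    [[-0.55,0.4,0.02],0,0],
    [[-0.55,0.4,0.02],0,0],
    [[-0.55,0.4,0.02],0,0],
    [[0,0,0],0,0],
    [[0,0,0],0,0],
  ],
)

```text
time: 31.42
ee_pos: [433.9, -106.8, 91.8]
ee_rot: [3.125, 0.315, 0.001]
wrist_force: [1.1, 0.4, -0.5]
finger_gap: 85.6
```

```bash
python3 - <<'E'
from bench import *
from h import *
p,d=read_camera("wrist"); i=camera_info("wrist"); P=cloud(i,d); cv2.imwrite("pics/w7.png",p[:,:,::-1])
m=((P[...,2]>36)&(P[...,2]<46)&(np.hypot(P[...,0]-433,P[...,1]+106)<60)).astype(np.uint8)
k,l,st,c=cv2.connectedComponentsWithStats(m); Q=P[l==1+np.argmax(st[1:,4])]; print("block",len(Q),rect(Q[:,:2]),Q.mean(0))
p,d=read_camera("top"); i=camera_info("top"); P=cloud(i,d)
m=((P[...,2]>34)&(P[...,2]<48)&(np.hypot(P[...,0]-612,P[...,1]-90)<80)); Q=P[m]; print("box placed",len(Q),np.median(Q[:,2]),rect(Q[:,:2]))
E
python3 d.py 433.2,-106.2,-28,11.5
```

```text
block 9663 (array([ 434.6, -106.7]), array([51.9, 82.8]), 11.7) [ 437.02611945 -106.15334422   39.9446363 ]
box placed 392 40.337224012089905 (array([612.2,  90.9]), array([ 35.6, 119.9]), -81.5)
t 31.52 p [ 434.  -106.4   91.6] psi 11.6 tilt [ 0.  0. -1.] gap 85.6 F [-0.1 -0.7  0.5] j [-0.32  0.21  1.92  0.    1.01  1.05]
433.2,-106.2,-28,11.5 shift units [-0.01 -0.01  1.99] turn units 0.02
```

View pics/w7.png

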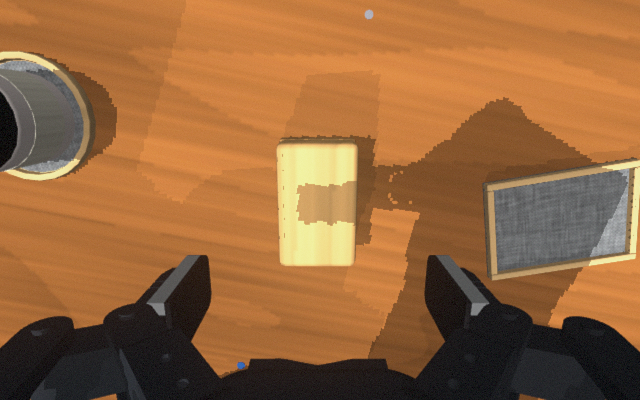

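The placed box is flat (top at about 40 mm) and centred in its tray. The wrist view shows the block at (317,205), aligned with the jaws. I'll descend to TCP −25.

send_rows(
  series=[
    [[0.01,0,0.5],0,0],
    [[0,0,0.6],0,0],
    [[0,0,0.5],0,0],
    [[0,0,0.34],0,0],
    [[0,0,0],0,0],
  ],
)

```text
time: 32.15
ee_pos: [433.6, -106.0, -26.0]
ee_rot: [-3.124, -0.318, 0.004]
wrist_force: [-0.0, 0.1, 0.1]
finger_gap: 85.2
```

send_rows(
  grip_force=40,
  series=[
    [[0,0,0],0,255],
    [[0,0,0],0,255],
    [[0,0,0],0,255],
    [[0,0,0],0,255],
    [[0,0,0],0,255],
    [[0,0,0],0,255],
    [[0,0,0],0,255],
  ],
)

```text
time: 33.02
ee_pos: [434.8, -106.9, -23.9]
ee_rot: [3.125, 0.316, 0.003]
wrist_force: [-1.2, 1.6, 6.5]
finger_gap: 51.6
```

send_rows(
  series=[
    [[0,0,-0.15],0,255],
    [[0,0,-0.35],0,255],
    [[0,0,-0.4],0,255],
    [[0,0,-0.2],0,255],
    [[0,0,0],-0.98,255],
    [[0,0,0],-0.98,255],
    [[0,0,0],-0.98,255],
    [[0,0,0],-0.98,255],
    [[0,0,0],-0.98,255],
  ],
)

```text
time: 34.15
ee_pos: [433.9, -106.7, 41.1]
ee_rot: [-2.941, -1.104, 0.0]
wrist_force: [-0.7, 0.1, -1.5]
finger_gap: 51.7
```

send_rows(
  series=[
    [[0,0,0],-0.98,255],
    [[0,0,0],-0.98,255],
    [[0,0,0],-0.98,255],
    [[0,0,0],-0.98,255],
    [[0,0,0],-0.98,255],
    [[0,0,0],-0.98,255],
    [[0,0,0],-0.98,255],
    [[0,0,0],-0.98,255],
    [[0,0,0],-0.98,255],
    [[0,0,0],-0.98,255],
    [[0,0,0],-0.98,255],
    [[0,0,0],-0.98,255],
  ],
)

```text
time: 35.65
ee_pos: [433.9, -106.7, 41.1]
ee_rot: [-1.763, -2.6, 0.0]
wrist_force: [-0.1, -0.4, -1.2]
finger_gap: 51.5
```

```bash
python3 d.py 451.3,-290.8,43,111.2 451.3,-290.8,-20
```

```text
t 35.65 p [ 433.9 -106.7   41.1] psi 111.7 tilt [-0.  0. -1.] gap 51.5 F [-0.1 -0.4 -1.2] j [-0.32  0.29  1.96  0.    0.89 -0.7 ]
451.3,-290.8,43,111.2 shift units [-2.96 -0.87 -0.03] turn units 0.08
451.3,-290.8,-20 shift units [-0.    0.    1.05]
```

send_rows(
  series=[
    [[-0.3,-0.09,0],0.08,255],
    [[-0.5,-0.15,0],0,255],
    [[-0.6,-0.18,0],0,255],
    [[-0.6,-0.18,0],0,255],
    [[-0.6,-0.17,0],0,255],
    [[-0.36,-0.1,0],0,255],
    [[0,0,0.3],0,255],
    [[0,0,0.37],0,255],
    [[0,0,0.15],0,255],
    [[0,0,0],0,255],
    [[0,0,0],0,255],
  ],
)

```text
time: 37.02
ee_pos: [449.6, -291.2, -7.5]
ee_rot: [1.778, 2.589, -0.0]
wrist_force: [0.8, 0.2, -0.9]
finger_gap: 51.6
```

```bash
python3 d.py 451.3,-290.8,-20,111.2; python3 - <<'E'
from bench import *
from h import *
p,d=read_camera("side"); cv2.imwrite("pics/s8.png",cv2.resize(p[90:210,280:430,::-1],(700,560)))
E
```

```text
t 37.02 p [ 449.6 -291.2   -7.5] psi 111.0 tilt [ 0.001 -0.001 -1.   ] gap 51.6 F [ 0.8  0.2 -0.9] j [-0.64  0.54  1.73  0.    0.87 -1.01]
451.3,-290.8,-20,111.2 shift units [-0.    0.03  0.21] turn units -0.03
```

View pics/s8.png

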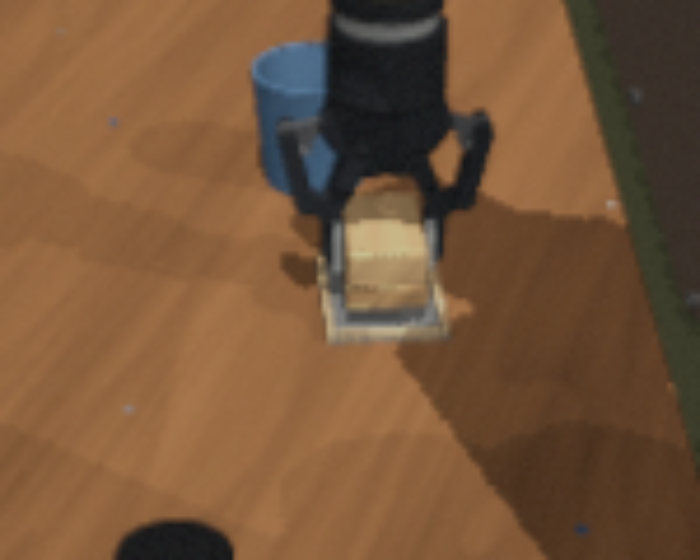

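The block hovers over its tray, centred between the side rims at (385,280). I'll lower it.

send_rows(
  series=[
    [[0,0.03,0.08],0,255],
    [[0,0,0.06],0,255],
    [[0,0,0.04],0,255],
    [[0,0,0.03],0,255],
    [[0,0,0],0,255],
  ],
)

```text
time: 37.7
ee_pos: [450.9, -290.6, -20.7]
ee_rot: [1.779, 2.59, -0.0]
wrist_force: [-0.4, 0.2, -2.3]
finger_gap: 52.0
```

send_rows(
  series=[
    [[0,0,0.02],0,255],
    [[0,0,0],0,255],
  ],
)

```text
time: 37.95
ee_pos: [451.0, -290.7, -20.9]
ee_rot: [1.779, 2.589, -0.0]
wrist_force: [-7.0, 4.0, 14.5]
finger_gap: 51.9
```

send_rows(
  series=[
    [[0,0,-0.01],0,90],
    [[0,0,0],0,70],
    [[0,0,0],0,40],
    [[0,0,0],0,0],
    [[0,0,0],0,0],
    [[0,0,0],0,0],
    [[0,0,-0.4],0,0],
    [[0,0,-0.8],0,0],
    [[0,0,-0.9],0,0],
    [[0,0,-0.8],0,0],
    [[0,0,0],0,0],
  ],
)

```text
time: 39.33
ee_pos: [452.2, -291.5, 156.4]
ee_rot: [1.775, 2.584, -0.0]
wrist_force: [-0.7, -0.1, -1.1]
finger_gap: 85.2
```

send_rows(
  series=[
    [[-0.4,0,0],0,0],
    [[-0.5,-0.5,0],0,0],
    [[-0.5,-0.6,0],0,0],
    [[-0.5,-0.6,0],0,0],
    [[0,0,0],0,0],
    [[0,0,0],0,0],
  ],
)

```text
time: 40.08
ee_pos: [396.6, -433.1, 151.8]
ee_rot: [-1.778, -2.588, -0.001]
wrist_force: [0.9, 0.3, -0.4]
finger_gap: 85.5
```

```bash
python3 - <<'E'
from bench import *
from h import *
p,d=read_camera("top"); i=camera_info("top"); P=cloud(i,d); cv2.imwrite("pics/t9.png",cv2.resize(p[120:320,140:540,::-1],(800,400)))
T={"jar":(448.3,101.5,67,45),"ink":(624.7,271.2,81,35),"block":(451,-291,43,65),"box":(612,90,41,80),"tape":(530,455,25,60),"pot":(545,-448,85,55)}
for n,(x,y,h,R) in T.items():
    m=(abs(P[...,2]-h)<6)&(np.hypot(P[...,0]-x,P[...,1]-y)<R); v,u=np.nonzero(m); Q=onplane(i,np.c_[u,v],h)
    if len(Q)>3: print(n,len(Q),"z",round(np.median(P[m][:,2]),1),rect(Q[:,:2]),"want",x,y)
q,d=read_camera("side"); cv2.imwrite("pics/s9.png",cv2.resize(q[80:380,160:480,::-1],(640,600)))
E
python3 d.py
```

```text
jar 291 z 66.3 (array([448.6, 100.9]), array([57.7, 58.8]), 0.5) want 448.3 101.5
ink 58 z 81.0 (array([622.5, 269.4]), array([24.5, 25.8]), 1.8) want 624.7 271.2
block 398 z 42.2 (array([ 451. , -290.4]), array([51.3, 84.6]), -69.4) want 451 -291
box 370 z 40.8 (array([610.3,  90.5]), array([ 37. , 119.1]), -80.8) want 612 90
tape 328 z 24.0 (array([530.7, 454.7]), array([97.7, 98.2]), 28.2) want 530 455
pot 121 z 83.7 (array([ 543.7, -447.2]), array([86. , 88.6]), -3.0) want 545 -448
t 40.17 p [ 397.1 -432.7  152.3] psi 111.1 tilt [-0.     0.001 -1.   ] gap 85.0 F [ 0.3 -0.8  0.4] j [-0.89  0.43  1.47  0.    1.25 -1.26]
```

View pics/t9.png

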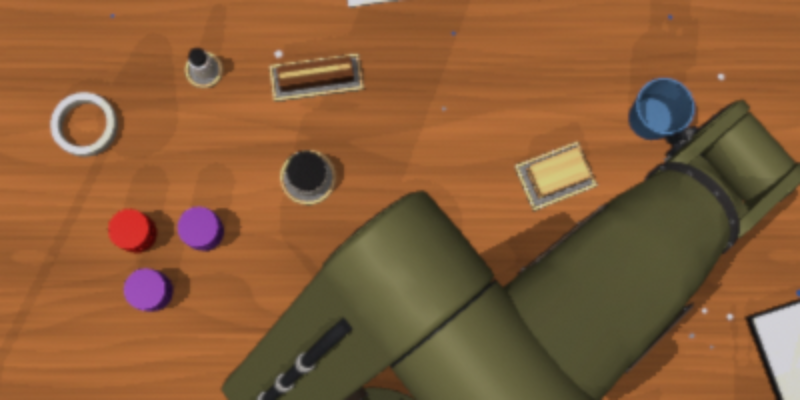

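View pics/s9.png

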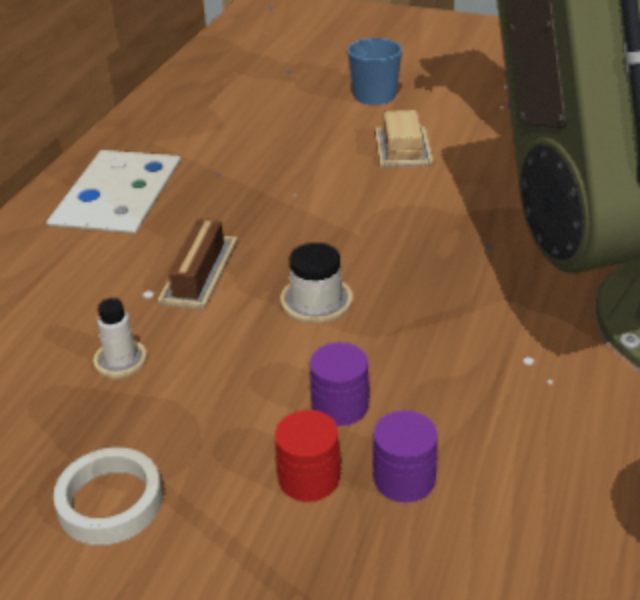

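Both views show all four pieces inside their rims, upright, at the expected heights. The pot, tape and look-alikes have not moved.

```bash
python3 -c "
from bench import r
print(r.close_job())"
```

```text
the job is handed in; nothing more can be done
None
```

The ink bottle, paint jar, brush box and sanding block are each in their own tray, and I handed the job in at about 40 s on the robot clock.

**Final check:** In the last top view each piece is within about 3 mm of its tray centre. Their top heights of 81, 66, 41 and 42 mm (bottle, jar, box, block) match standing flat on the tray floors. The side view shows all four upright inside their rims. The tape roll and water pot measured within about 1.5 mm of where they started, and the red and purple jars show no movement in the pictures. The gripper was clear of everything.

**What went wrong on the way:** My first grasp of the brush box closed on nothing, just above its top. Two cameras showed the real fingertips about 33 mm above the reported TCP. I lowered the last two grasps to allow for that; the box had not been disturbed. The bottle and jar had therefore been gripped higher than planned, but they held and were set down gently. The largest wrist force I saw in the reports was about 15 N.

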